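# Flip the kickstand down and hold the frame stub upright

## Task

The bicycle frame stub is leaning back in its bench cradle. While it still leans there, flip its folded kickstand down past the over-centre point so that it snaps fully down; then grip the crossbar near its middle, bring the frame upright and finish while still holding it there: do not let go, since it would tip over. Leave the spectacles, the dish of screws, the wood offcut beside the cradle and the dropper bottle where they are.

Things in the scene. Friction and masses are not known exactly. Their poses are not given: they have to be found in the camera images.
- cradle: Fixed bench cradle: plywood base 200 x 200 x 12 mm (x -115 to +85), two cheeks that carry the frame's pivot rod, two rear stop posts 98 mm high at x = 70 mm. Origin on the bench under the pivot rod, which lies 35 mm up, along y; +z up, +x points to the side away from the kickstand (roughly away from the robot).
- frame (a joint): Lean of the bicycle frame stub (alloy plates, hub, sprockets, seat tube, crossbar; about 0.9 kg) about the pivot rod, rad: 0 = upright, + = leaning to the cradle's +x. Starts on the rear stops at about 0.30. Turns freely; let go, it falls back to the +x side (sprockets are heavy), or, past upright, onto the stand at about -0.12.
- kickstand (a joint): Kickstand angle, rad: 0 = folded up (leg along the frame's -y, 0.17 rad above level), 1.85 = fully down on its stop; leg angle below level = value - 0.17. An over-centre spring (about 0.2 N m at either end) holds it folded below about 0.73 and throws it down from there on; pushing it takes 2 to 3 N near the foot.
- crossbar_grip (a point): Where to grip the crossbar: centre of a 22 mm round tube along the frame's y, 205 mm above the pivot rod (240 mm above the bench when upright); axes = frame's (as the cradle's when upright). The bar is free from 35 mm on the -y side (28 mm seat tube there) to 53 mm on the +y side of this point.
- stand_pivot (a point): Centre of the kickstand's hub on the frame, 56 mm to the frame's -x and 100 mm above the pivot rod; axes = frame's. The kickstand turns about the x axis through it. Hub radius 13 mm.
- stand_foot (a point): Centre of the kickstand's rubber foot (17 mm thick), 104 mm from the pivot across its axis and 36 mm out to the frame's -x; the leg is a 12 mm round bar running straight from the hub to it.
- spectacles_mid (a point): Loose spectacles with dark red frame, 141 x 142 x 42 mm; point 10 mm above the bench. Leave alone.
- screw_dish_mid (a point): Loose small round metal dish of screws, 65 mm across, 19 mm high; point 10 mm above the bench. Leave alone.
- wood_offcut_mid (a point): Loose rectangular wood offcut lying on the bench, 85 mm long, 40 mm wide, 30 mm high; point 10 mm above the bench. Leave alone.
- oil_dropper_mid (a point): Loose small brown dropper bottle, 33 mm across, 102 mm high; point 10 mm above the bench. Leave alone.

How it is judged:
By the outcome, as a careful person would: the job done as asked, in the order asked, and still so for the second after the job is handed in, while the arm keeps its last pose, push and grip.
It also fails if it takes over 53 s, if anything falls off the work surface, if the arm or the gripper's body presses on something with over 40 N, if the wrist force passes 120 N, or if a joint passes its speed limit or range.

## Robot

A 6-joint arm with a two-finger parallel gripper is mounted at the origin on a cart in front of the work surface, level with it; the furniture and walls round the work are solid. World frame = base frame: x ahead of the robot, y to its left, z up, the work surface at z = 0. Lengths are in m, angles in rad, forces in N, time in s.
With the tool pointing down it reaches from about 0.35 to 0.775 m from the base axis. Payload 7.3 kg.
Tool frame: the origin (TCP) lies at the very end of the fingers, on their centre line; the grasp point (between the pads) lies behind it (manip.tcp_to_grasp is the z of the grasp point in the tool frame, in m); z points along the fingers, y is the line along which they close (so a half turn about z gives the same grasp; the last joint's range is limited). The gripper opens to 92 mm and grips with 3 to 60 N. Pads are 19 mm wide; open, the fingers measure 130 mm over their backs; the gripper's body (75 mm by 190 mm) begins 47 mm behind the grasp point.
Start: joints at [-1.256, 0.342, 1.524, -0, 1.275, -0.146], TCP at [0.233, -0.47, 0.227] pointing down, gripper open.
Joint ranges: [-2.53, 2.53], [-0.77, 2.02], [0.04, 2.7], [-1, 4.14], [0.28, 2.66], [-3.11, 3.11]. Speed limits (rad/s): [2.57, 2.57, 3.14, 3.14, 3.14, 3.14].

## Interface

Orientations are given as a unit quaternion [w, x, y, z].
In Python, from rig import manip gives the robot as it stands.
- The arm moves only by the tool step_arm, never from a script. Its argument "targets" is a list of rows, each an object of numbers: "wx", "wy", "wz": the turn, a rotation vector about the tool's x, y, z in rad; "tx", "ty", "tz": the shift along the tool's x, y, z in m; "gripper": the finger opening in m, from 0 to 0.0918. A call has 1 to 20 rows; each row shifts and turns the commanded pose from where the row before left it, along the tool's axes as they then stand; what a row does not reach is not made up. A row lasts 1/12 s, in which the tool goes at most 41.7 mm and 7.16 degrees, less where a joint would pass 70% of its speed; a pose out of reach is approached as far as the arm can. A call is refused whole if a number of a shift passes 0.0417 or a number of a turn 0.125, either way. A call with a gripper value outside its range is refused whole. The fingers move at their own pace and stop on an object; "grip_force" is the grip in N (left out, the last holds). Time passes only in rows, so rows that do not move let the fingers close. It gives the time, the measured TCP pose, the force, the opening and the grip force at its end, in the units of the state.
- manip.observe(): the state, without advancing time (a new reading comes with each control period).
- manip.snapshot(name): name is "scene" or "top" or "wrist"; returns the picture (384x512x3 uint8, red, green, blue); there is no depth.
- manip.get_calibration(name): a dict with "mtx" (3x3 intrinsics, pixels), "position" and "rotation" of the camera in the world; the wrist camera has in their place "hand_eye" (4x4, takes a point from camera to tool coordinates, whose origin is the TCP and whose axes are the flange's). Camera axes: x right, y down, z forward; pixel columns grow to the right and rows downward; lengths in m; the calibration is good to about 2 mm. A picture is of the moment at which its call begins: read the wrist's pose just before it. get_calibration takes no time and is no camera call.
- manip.job_done(): hands the job in; it is judged then, once.
The state is a dict: "clock": time; "q": joint angles; "dq": joint speeds; "joint_torque": joint torques, N m; "position": TCP position; "ee_rot": TCP orientation; "force": force on the tool from outside, world axes, zero at the start; "ft_torque": the same for the moment, N m; "finger_gap": finger opening in m; "finger_force": force on a finger pad.
Only numpy, scipy, OpenCV 4.12 (cv2) and the standard library are available. Lean on these libraries where they do the work, as an engineer would, in place of code of your own. Each camera call takes 0.05 s, during which the arm holds its last target. There are 200 camera calls.

## Working session

There is one attempt and no reset: what is moved stays moved. The work goes in short steps, Python scripts to look and compute and a tool call to move; the robot and the scene stay as the last step left them, time stands still between calls to the robot, and variables do not carry over. Pictures are saved under pics/ and viewed, at most 10 in all, crops included, and the job is handed in when it is done.

Besides the shell and the picture viewer there is one more tool, called after ">>>" as name([rows], argument=value, ...), one row to a line, values as JSON. step_arm: Moves the arm, as the interface text tells. Its arguments: {"type":"object","properties":{"targets":{"type":"array"},"grip_force":{"type":"number"}},"required":["targets"]}

```bash
mkdir -p pics; python3 - <<'E'
from rig import manip
import cv2
print(manip.observe(), manip.tcp_to_grasp)
for n in ("scene","top"):
    im=manip.snapshot(n); cv2.imwrite(f"pics/{n}0.png",im[:,:,::-1])
    c=manip.get_calibration(n); print(n,c)
print(manip.get_calibration("wrist"))
E
```

```text
{'clock': 0.0, 'q': array([-1.25602321e+00,  3.42685117e-01,  1.52505639e+00, -1.22135459e-05,
        1.27539299e+00, -1.45996852e-01]), 'dq': array([-0.00064906, -0.00014572,  0.00039954,  0.00075893, -0.00013719,
       -0.00174451]), 'joint_torque': array([ 1.56500249e-03, -4.31242347e+01, -2.44214505e+01,  7.17912731e-02,
        5.60877775e-02, -1.41909672e-04]), 'position': array([ 0.23331999, -0.46983064,  0.22605074]), 'ee_rot': array([-7.67686187e-04,  9.73577859e-01,  2.28354021e-01, -7.07995699e-05]), 'force': array([-0.26674748, -0.03898768, -1.68820035]), 'ft_torque': array([-0.00217927,  0.05301528, -0.00848506]), 'finger_force': 0.0, 'finger_gap': 0.09213775139261501} -0.0188
scene {'mtx': array([[398.10691167,   0.        , 260.13631252],
       [  0.        , 398.10691167, 195.41949141],
       [  0.        ,   0.        ,   1.        ]]), 'position': array([-0.03040228,  0.64857866,  0.85676414]), 'rotation': array([ 0.13746965, -0.29115188,  0.84375952, -0.42942118])}
top {'mtx': array([[367.84339736,   0.        , 253.34108269],
       [  0.        , 367.84339736, 182.64089474],
       [  0.        ,   0.        ,   1.        ]]), 'position': array([ 0.42104948, -0.14645371,  1.25946032]), 'rotation': array([-0.03811164,  0.71075869, -0.70120948,  0.04092486])}
{'mtx': array([[305.36788821,   0.        , 252.55012527],
       [  0.        , 305.36788821, 193.57835312],
       [  0.        ,   0.        ,   1.        ]]), 'hand_eye': array([[ 5.66612479e-04, -9.50871974e-01, -3.09583863e-01,
         8.38819058e-02],
       [ 9.99999233e-01,  1.97923441e-04,  1.22232531e-03,
        -7.73823847e-07],
       [-1.10100098e-03, -3.09584318e-01,  9.50871357e-01,
        -1.58975380e-01],
       [ 0.00000000e+00,  0.00000000e+00,  0.00000000e+00,
         1.00000000e+00]])}
```

View pics/scene0.png

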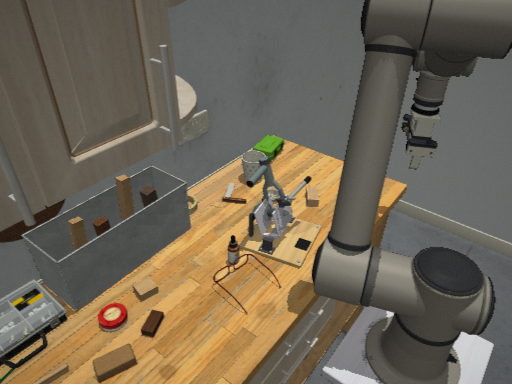

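View pics/top0.png

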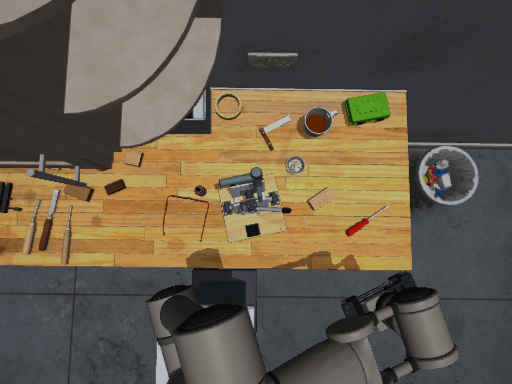

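The scene shows the frame at about (272,210) and the bottle at (233,248), with the spectacles in front. In the top view the cradle is at about (252,208), the kickstand's black foot at (286,210), the crossbar at about (237,181), the offcut at (320,198) and the dish at (295,165). I'll zoom in next.

```bash
python3 - <<'E'
import cv2,numpy as np
a=cv2.imread('pics/top0.png')[150:250,190:340]; b=cv2.imread('pics/scene0.png')[145:275,225:335]
cv2.imwrite('pics/topc.png',cv2.resize(a,None,fx=5,fy=5,interpolation=cv2.INTER_CUBIC))
cv2.imwrite('pics/scenec.png',cv2.resize(b,None,fx=4.5,fy=4.5,interpolation=cv2.INTER_CUBIC))
E
```

```text
(no output)
```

View pics/topc.png

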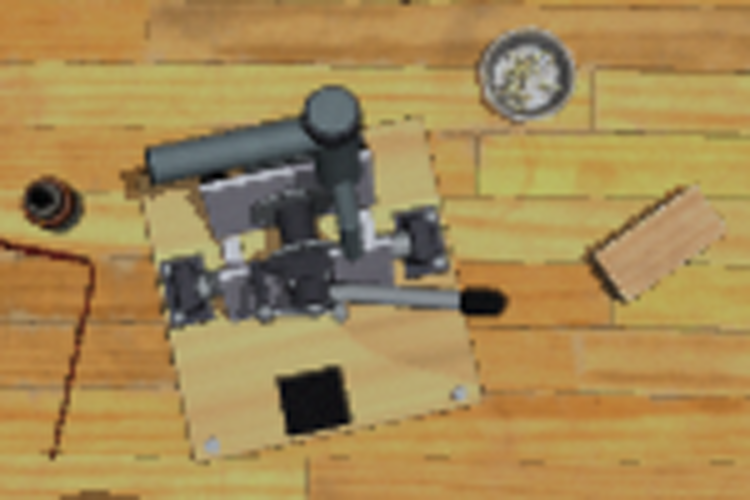

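View pics/scenec.png

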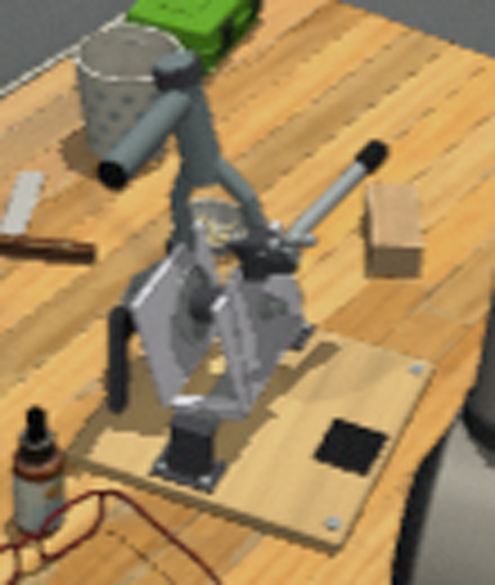

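The zooms show the base corners (topc px) at about (418,118), (482,400) and (197,460). The crossbar's free end is at (150,165), it joins the seat tube near (330,110), and the black foot is at (485,302). I'll turn those into a pose and check the predictions against both views.

```bash
cat > h.py <<'E'
import numpy as np, cv2
from rig import manip
from scipy.spatial.transform import Rotation as R
def rot(q): return R.from_quat(q,scalar_first=True).as_matrix()
def cam(n):
    c=manip.get_calibration(n); return c['mtx'],np.array(c['position']),rot(c['rotation'])
def ray(n,uv,z):
    K,p,M=cam(n); d=M@np.linalg.inv(K)@np.array([uv[0],uv[1],1]); return p+d*(z-p[2])/d[2]
def proj(n,X):
    K,p,M=cam(n); v=K@(M.T@(np.asarray(X)-p)); return v[:2]/v[2]
def tc(u): return [190+(u[0]+.5)/5-.5,150+(u[1]+.5)/5-.5]
def sc(u): return [225+(u[0]+.5)/4.5-.5,145+(u[1]+.5)/4.5-.5]
def cradle(o,yaw,X): 
    return np.array([o[0],o[1],0])+R.from_euler('z',yaw).as_matrix()@np.asarray(X)
def frame(o,yaw,lean,X):  # X rel. pivot rod
    return cradle(o,yaw,np.array([0,0,.035])+R.from_euler('y',lean).as_matrix()@np.asarray(X))
def foot(a,ex=.036):  # leg along -y, a=kickstand value
    b=a-.17; return np.array([-.056-ex,-.104*np.cos(b),.100-.104*np.sin(b)])
E
python3 - <<'E'
from h import *
W=[ray('top',tc(u),.012) for u in [(418,118),(482,400),(197,460)]]
W=np.array(W)[:,:2]; print(W)
L=np.array([[.085,-.1],[-.115,-.1],[-.115,.1]])
wc,lc=W.mean(0),L.mean(0); A=(L-lc); B=(W-wc)
yaw=np.arctan2((A[:,0]*B[:,1]-A[:,1]*B[:,0]).sum(),(A*B).sum())
o=wc-R.from_euler('z',yaw).as_matrix()[:2,:2]@lc
print('o',o,'yaw',yaw, np.linalg.norm(W[0]-W[1]),np.linalg.norm(W[2]-W[1]))
def inv(n,p): return ((p-225+.5)*4.5) if 0 else p
for nm,X in [('grip',[0,0,.205]),('barend',[0,.053,.205]),('hub',[-.056,0,.1]),('foot',foot(0)),]:
    P=frame(o,yaw,.30,X); t=proj('top',P);s=proj('scene',P)
    print(nm,P.round(3),'topc',((t-[190,150])*5).round(),'scenec',((s-[225,145])*4.5).round())
for nm,u,z in (('dish',(527,75),.015),('offcut',(660,243),.03),('bottle',(45,205),.1)): print(nm,ray('top',tc(u),z).round(3))
K,p,M=cam('scene')
for nm,X in [('corner-x-y',[-.115,-.1,.012]),('c-x+y',[-.115,.1,.012])]:
    print(nm,((proj('scene',cradle(o,yaw,X))-[225,145])*4.5).round())
E
```

```text
[[ 0.59462978 -0.21804003]
 [ 0.40365404 -0.2625161 ]
 [ 0.36123581 -0.07156271]]
o [ 0.49288087 -0.14079006] yaw 0.22431835910158263 0.1960863435670849 0.19560803894367024
grip [ 0.552 -0.127  0.231] topc [277. 136.] scenec [158. 115.]
barend [ 0.54  -0.076  0.231] topc [185. 155.] scenec [122. 157.]
hub [ 0.47  -0.146  0.147] topc [309. 289.] scenec [273. 254.]
foot [ 0.464 -0.253  0.175] topc [489. 299.] scenec [370. 152.]
dish [ 0.625 -0.292  0.015]
offcut [ 0.51 -0.38  0.03]
bottle [0.524 0.023 0.1  ]
corner-x-y [430. 360.]
c-x+y [335. 543.]
```

```bash
python3 - <<'E'
from h import *
def tri(a,b):
    K,p,M=cam('top');d=M@np.linalg.inv(K)@[*a,1];K2,p2,M2=cam('scene');e=M2@np.linalg.inv(K2)@[*b,1]
    s=np.linalg.lstsq(np.c_[d,-e],p2-p,rcond=None)[0]; A,B=p+s[0]*d,p2+s[1]*e; return ((A+B)/2).round(3),np.linalg.norm(A-B).round(3)
for a in [(220,10),(219,40),(210,75),(180,105)]:
    for b in [(203,112),(190,128),(190,85)]: print(a,b,tri(a,b))
# push positions
o=np.array([.4929,-.1408]);y=.2243
for z in (.19,.125,.03): print('push',z,frame(o,y,.3,[-.087,-.105,z]).round(4))
for l in (.3,.15,0): print('grip',l,frame(o,y,l,[0,.005,.205]).round(4),frame(o,y,l,[0,.005,.28]).round(4))
E
```

```text
(220, 10) (203, 112) (array([ 0.859, -0.105,  0.384]), np.float64(0.187))
(220, 10) (190, 128) (array([ 0.908, -0.096,  0.314]), np.float64(0.176))
(220, 10) (190, 85) (array([ 0.858, -0.098,  0.45 ]), np.float64(0.117))
(219, 40) (203, 112) (array([ 0.815, -0.093,  0.38 ]), np.float64(0.13))
(219, 40) (190, 128) (array([ 0.858, -0.083,  0.313]), np.float64(0.115))
(219, 40) (190, 85) (array([ 0.812, -0.085,  0.449]), np.float64(0.066))
(210, 75) (203, 112) (array([ 0.748, -0.061,  0.394]), np.float64(0.073))
(210, 75) (190, 128) (array([ 0.782, -0.048,  0.335]), np.float64(0.054))
(210, 75) (190, 85) (array([ 0.746, -0.053,  0.463]), np.float64(0.016))
(180, 105) (203, 112) (array([0.668, 0.006, 0.437]), np.float64(0.054))
(180, 105) (190, 128) (array([0.692, 0.021, 0.386]), np.float64(0.036))
(180, 105) (190, 85) (array([0.67 , 0.009, 0.498]), np.float64(0.003))
push 0.19 [ 0.49   -0.2492  0.2422]
push 0.125 [ 0.4712 -0.2534  0.1801]
push 0.03 [ 0.4439 -0.2597  0.0894]
grip 0.3 [ 0.5509 -0.1225  0.2308] [ 0.5725 -0.1175  0.3025]
grip 0.15 [ 0.5217 -0.1291  0.2377] [ 0.5326 -0.1266  0.3119]
grip 0 [ 0.4918 -0.1359  0.24  ] [ 0.4918 -0.1359  0.315 ]
```

>>> step_arm([
  {"wz":0.1185,"gripper":0},
  {"wz":0.1185,"gripper":0},
  {"tx":0.0237,"ty":-0.0132,"tz":-0.0008},
  {"tx":0.0237,"ty":-0.0132,"tz":-0.0008},
  {"tx":0.0237,"ty":-0.0132,"tz":-0.0008},
  {"tx":0.0237,"ty":-0.0132,"tz":-0.0008},
  {"tx":0.0237,"ty":-0.0132,"tz":-0.0008},
  {"tx":0.0237,"ty":-0.0132,"tz":-0.0008},
  {"tx":0.0237,"ty":-0.0132,"tz":-0.0008},
  {"tx":0.0237,"ty":-0.0132,"tz":-0.0008},
  {"tx":0.0237,"ty":-0.0132,"tz":-0.0008},
  {"tx":0.0237,"ty":-0.0132,"tz":-0.0008},
  {"tx":0.0237,"ty":-0.0132,"tz":-0.0008},
  {"tx":0.0237,"ty":-0.0132,"tz":-0.0008},
  {},
  {},
  {},
])

```text
invalid input at $.targets[0]: expected keys wx, wy, wz, tx, ty, tz, gripper
```

```bash
python3 - <<'E'
from h import *
s=manip.observe(); print({k:np.round(s[k],4) for k in ('clock','q','position','ee_rot','force','finger_gap')})
T=rot(s['ee_rot']);p=s['position'];c=manip.get_calibration('wrist');H=c['hand_eye'];K=c['mtx']
im=manip.snapshot('wrist')[:,:,::-1].copy(); 
o=np.array([.4929,-.1408]);y=.2243
for X in (foot(0),[-.056,0,.1],[0,0,.205],[0,.053,.205]):
    P=frame(o,y,.3,X); v=K@(np.linalg.inv(H)@[*(T.T@(P-p)),1])[:3]; v=v[:2]/v[2]; print(v.round()); cv2.drawMarker(im,tuple(int(round(a)) for a in np.clip(v,-999,999)),(255,0,255),cv2.MARKER_CROSS,12,1)
cv2.imwrite('pics/w1.png',cv2.resize(im,None,fx=1.5,fy=1.5))
E
```

```text
{'clock': np.float64(0.1), 'q': array([-1.256 ,  0.3427,  1.5249, -0.    ,  1.2754, -0.146 ]), 'position': array([ 0.2333, -0.4699,  0.2261]), 'ee_rot': array([-7.000e-04,  9.736e-01,  2.283e-01, -1.000e-04]), 'force': array([-0.3804, -0.1346,  0.2795]), 'finger_gap': np.float64(0.0914)}
[  40. -438.]
[-144. -519.]
[-1103. -2960.]
[-1730. -3431.]
```

View pics/w1.png

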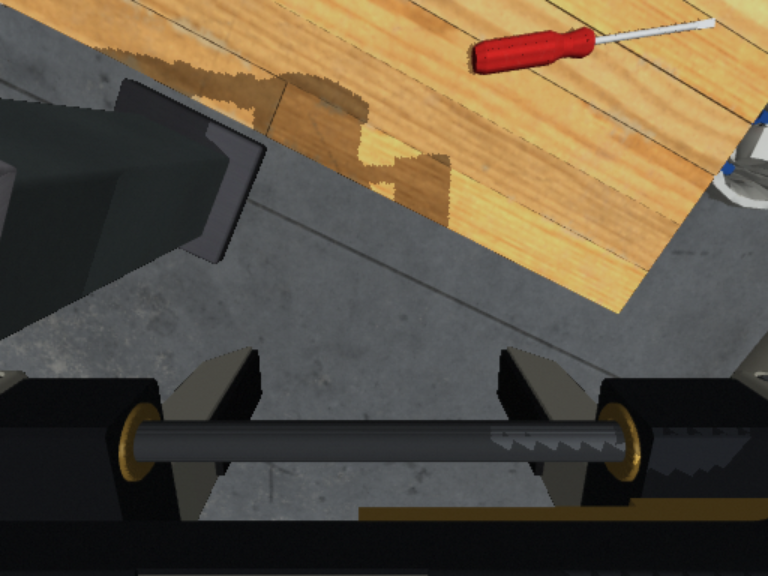

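The move was refused because every row needs all seven keys, so the arm hasn't moved. The wrist picture only shows the bench edge. Resending with full rows.

>>> step_arm([
  {"wx":0,"wy":0,"wz":0.1185,"tx":0,"ty":0,"tz":0,"gripper":0},
  {"wx":0,"wy":0,"wz":0.1185,"tx":0,"ty":0,"tz":0,"gripper":0},
  {"wx":0,"wy":0,"wz":0,"tx":0.0284,"ty":-0.0158,"tz":-0.001,"gripper":0},
  {"wx":0,"wy":0,"wz":0,"tx":0.0284,"ty":-0.0158,"tz":-0.001,"gripper":0},
  {"wx":0,"wy":0,"wz":0,"tx":0.0284,"ty":-0.0158,"tz":-0.001,"gripper":0},
  {"wx":0,"wy":0,"wz":0,"tx":0.0284,"ty":-0.0158,"tz":-0.001,"gripper":0},
  {"wx":0,"wy":0,"wz":0,"tx":0.0284,"ty":-0.0158,"tz":-0.001,"gripper":0},
  {"wx":0,"wy":0,"wz":0,"tx":0.0284,"ty":-0.0158,"tz":-0.001,"gripper":0},
  {"wx":0,"wy":0,"wz":0,"tx":0.0284,"ty":-0.0158,"tz":-0.001,"gripper":0},
  {"wx":0,"wy":0,"wz":0,"tx":0.0284,"ty":-0.0158,"tz":-0.001,"gripper":0},
  {"wx":0,"wy":0,"wz":0,"tx":0.0284,"ty":-0.0158,"tz":-0.001,"gripper":0},
  {"wx":0,"wy":0,"wz":0,"tx":0.0284,"ty":-0.0158,"tz":-0.001,"gripper":0},
  {"wx":0,"wy":0,"wz":0,"tx":0,"ty":0,"tz":0,"gripper":0},
  {"wx":0,"wy":0,"wz":0,"tx":0,"ty":0,"tz":0,"gripper":0},
  {"wx":0,"wy":0,"wz":0,"tx":0,"ty":0,"tz":0,"gripper":0},
])

```text
clock: 1.4
position: [0.4749, -0.2533, 0.2364]
ee_rot: [-0.0, 0.994, 0.112, -0.0]
force: [-0.7, -0.9, -0.3]
finger_gap: 0.0007
finger_force: 0.0
```

```bash
cat >> h.py <<'E'
O=np.array([.4929,-.1408]);Y=.2243
def wrist(name,pts):
    s=manip.observe(); print({k:np.round(s[k],4) for k in ('clock','q','position','ee_rot','force','finger_gap')})
    T=rot(s['ee_rot']);p=s['position'];c=manip.get_calibration('wrist');H=c['hand_eye'];K=c['mtx']
    im=manip.snapshot('wrist')[:,:,::-1].copy()
    for P in pts:
        v=K@(np.linalg.inv(H)@[*(T.T@(P-p)),1])[:3]; v=v[:2]/v[2]; print(v.round())
        cv2.drawMarker(im,tuple(int(round(a)) for a in np.clip(v,-999,999)),(255,0,255),cv2.MARKER_CROSS,12,1)
    cv2.imwrite(f'pics/{name}.png',cv2.resize(im,None,fx=1.5,fy=1.5))
E
python3 -c "
from h import *
wrist('w2',[frame(O,Y,.3,X) for X in (foot(0),[-.056,0,.1],[0,0,.205],[0,.053,.205])])"
```

```text
{'clock': np.float64(1.4), 'q': array([-6.3210e-01,  3.5940e-01,  1.4707e+00, -6.0000e-04,  1.3122e+00,
        7.1460e-01]), 'position': array([ 0.4749, -0.2533,  0.2364]), 'ee_rot': array([-1.000e-04,  9.937e-01,  1.119e-01, -5.000e-04]), 'force': array([-0.7482, -0.9278, -0.3045]), 'finger_gap': np.float64(0.0007)}
[248. 221.]
[126. 176.]
[37. 53.]
[-71.  53.]
```

View pics/w2.png

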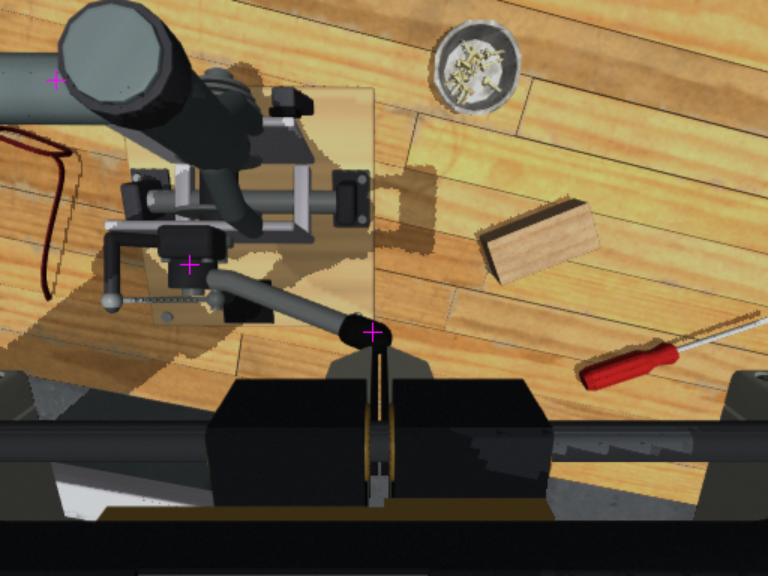

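The predictions land on the foot (373,332) and hub (190,265), and the bar agrees to about 3 mm. Now pressing down along the frame's lean.

>>> step_arm([
  {"wx":0,"wy":0,"wz":0,"tx":-0.001,"ty":0,"tz":0.013,"gripper":0},
  {"wx":0,"wy":0,"wz":0,"tx":-0.001,"ty":0,"tz":0.013,"gripper":0},
  {"wx":0,"wy":0,"wz":0,"tx":-0.001,"ty":0,"tz":0.013,"gripper":0},
  {"wx":0,"wy":0,"wz":0,"tx":-0.001,"ty":0,"tz":0.008,"gripper":0},
  {"wx":0,"wy":0,"wz":0,"tx":-0.0015,"ty":0,"tz":0.005,"gripper":0},
  {"wx":0,"wy":0,"wz":0,"tx":-0.0015,"ty":0,"tz":0.005,"gripper":0},
  {"wx":0,"wy":0,"wz":0,"tx":-0.0015,"ty":0,"tz":0.005,"gripper":0},
  {"wx":0,"wy":0,"wz":0,"tx":-0.0015,"ty":0,"tz":0.005,"gripper":0},
  {"wx":0,"wy":0,"wz":0,"tx":-0.0015,"ty":0,"tz":0.005,"gripper":0},
  {"wx":0,"wy":0,"wz":0,"tx":-0.0015,"ty":0,"tz":0.005,"gripper":0},
])

```text
clock: 2.28
position: [0.4627, -0.2563, 0.1597]
ee_rot: [0.0, 0.994, 0.112, 0.0]
force: [-0.2, -1.6, 2.3]
finger_gap: 0.0004
finger_force: 1.0
```

>>> step_arm([
  {"wx":0,"wy":0,"wz":0,"tx":-0.0015,"ty":0,"tz":0.005,"gripper":0},
  {"wx":0,"wy":0,"wz":0,"tx":-0.0015,"ty":0,"tz":0.005,"gripper":0},
  {"wx":0,"wy":0,"wz":0,"tx":-0.0015,"ty":0,"tz":0.005,"gripper":0},
  {"wx":0,"wy":0,"wz":0,"tx":-0.0015,"ty":0,"tz":0.005,"gripper":0},
])

```text
clock: 2.62
position: [0.4564, -0.2567, 0.139]
ee_rot: [-0.001, 0.994, 0.112, -0.0]
force: [-0.7, 0.9, 1.4]
finger_gap: 0.0001
finger_force: 0.8
```

>>> step_arm([
  {"wx":0,"wy":0,"wz":0,"tx":-0.0015,"ty":0,"tz":0.005,"gripper":0},
  {"wx":0,"wy":0,"wz":0,"tx":-0.0015,"ty":0,"tz":0.005,"gripper":0},
  {"wx":0,"wy":0,"wz":0,"tx":-0.0015,"ty":0,"tz":0.005,"gripper":0},
  {"wx":0,"wy":0,"wz":0,"tx":-0.0015,"ty":0,"tz":0.005,"gripper":0},
  {"wx":0,"wy":0,"wz":0,"tx":-0.0015,"ty":0,"tz":0.005,"gripper":0},
  {"wx":0,"wy":0,"wz":0,"tx":-0.0015,"ty":0,"tz":0.005,"gripper":0},
  {"wx":0,"wy":0,"wz":0,"tx":-0.0015,"ty":0,"tz":0.005,"gripper":0},
  {"wx":0,"wy":0,"wz":0,"tx":-0.0015,"ty":0,"tz":0.005,"gripper":0},
  {"wx":0,"wy":0,"wz":0,"tx":-0.0015,"ty":0,"tz":0.005,"gripper":0},
  {"wx":0,"wy":0,"wz":0,"tx":-0.0015,"ty":0,"tz":0.005,"gripper":0},
  {"wx":0,"wy":0,"wz":0,"tx":0,"ty":0,"tz":0,"gripper":0},
  {"wx":0,"wy":0,"wz":0,"tx":0,"ty":0,"tz":0,"gripper":0},
])

```text
clock: 3.62
position: [0.4419, -0.2606, 0.0894]
ee_rot: [-0.0, 0.994, 0.112, -0.0]
force: [-0.4, 0.3, 0.2]
finger_gap: 0.0002
finger_force: 0.0
```

```bash
python3 -c "
from h import *
im=manip.snapshot('scene')[:,:,::-1][145:275,225:335]
for X in ([foot(1.85),foot(0),foot(.8)]): print(((proj('scene',frame(O,Y,.3,X))-[225,145])*4.5).round())
cv2.imwrite('pics/s2.png',cv2.resize(im,None,fx=4.5,fy=4.5,interpolation=cv2.INTER_CUBIC))"
```

```text
[349. 394.]
[370. 151.]
[384. 263.]
```

View pics/s2.png

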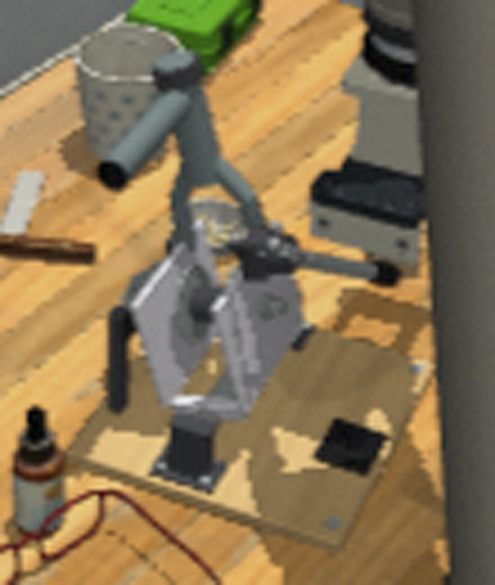

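The foot is at (388,272), an angle of about 0.85, which is just past over-centre. The contact force is near zero, so it may be falling slowly. I'll wait briefly and track the dark foot by mask.

>>> step_arm([
  {"wx":0,"wy":0,"wz":0,"tx":0,"ty":0,"tz":0,"gripper":0},
  {"wx":0,"wy":0,"wz":0,"tx":0,"ty":0,"tz":0,"gripper":0},
  {"wx":0,"wy":0,"wz":0,"tx":0,"ty":0,"tz":0,"gripper":0},
  {"wx":0,"wy":0,"wz":0,"tx":0,"ty":0,"tz":0,"gripper":0},
])

```text
clock: 4.0
position: [0.4423, -0.2608, 0.0899]
ee_rot: [0.0, 0.994, 0.112, 0.0]
force: [-0.1, 0.2, -0.5]
finger_gap: 0.0006
finger_force: 0.0
```

```bash
cat >> h.py <<'E'
def dark():
    im=manip.snapshot('scene')[145:275,225:318]
    m=(im.max(2)<45).astype(np.uint8); n,_,st,c=cv2.connectedComponentsWithStats(m)
    for i in range(1,n):
        if st[i,4]>8: print('dark',(c[i]*4.5).round(),st[i,2:])
E
python3 -c "
from h import *
dark()
print(manip.observe()['force'], manip.observe()['position'])
for a in (.73,.8,.9,1,1.2): print(a,((proj('scene',frame(O,Y,.3,foot(a)))-[225,145])*4.5).round(),frame(O,Y,.3,foot(a)).round(4))
s2=cv2.imread('pics/s2.png'); im=cv2.resize(manip.snapshot('scene')[:,:,::-1][145:275,225:335],None,fx=4.5,fy=4.5,interpolation=cv2.INTER_CUBIC)
d=cv2.absdiff(s2,im).max(2)>30; ys,xs=np.nonzero(d); print(d.sum(), xs.min() if d.any() else 0, xs.max() if d.any() else 0)
"
```

```text
dark [388.  49.] [ 12  17 100]
dark [226.  36.] [ 3  5 10]
dark [162.  79.] [ 5  4 11]
dark [360. 187.] [ 24  15 136]
dark [110. 173.] [ 6  6 29]
dark [258. 263.] [14  7 43]
dark [382. 295.] [ 6  5 20]
dark [118. 355.] [ 5 22 67]
dark [ 34. 425.] [ 4  8 26]
dark [348. 444.] [ 14  12 110]
dark [188. 450.] [10 10 77]
dark [ 34. 452.] [ 8  4 21]
[-1.00771496  0.39468543  0.6643465 ] [ 0.44222145 -0.2607038   0.08983614]
0.73 [384. 252.] [ 0.4397 -0.2433  0.1049]
0.8 [384. 263.] [ 0.4371 -0.2397  0.0992]
0.9 [383. 278.] [ 0.4333 -0.2339  0.0915]
1 [382. 292.] [ 0.4295 -0.2272  0.0844]
1.2 [377. 321.] [ 0.4222 -0.2118  0.0725]
4075 248 438
```

It's falling on its own, with the foot now at row 295 (about 1.02 rad). I'll lift clear while it goes.

>>> step_arm([
  {"wx":0,"wy":0,"wz":0,"tx":-0.003,"ty":0.004,"tz":-0.01,"gripper":0.09},
  {"wx":0,"wy":0,"wz":0,"tx":-0.003,"ty":0.004,"tz":-0.02,"gripper":0.09},
  {"wx":0,"wy":0,"wz":0,"tx":0,"ty":0,"tz":-0.03,"gripper":0.09},
  {"wx":0,"wy":0,"wz":0,"tx":0,"ty":0,"tz":-0.04,"gripper":0.09},
  {"wx":0,"wy":0,"wz":0,"tx":0,"ty":0,"tz":-0.04,"gripper":0.09},
  {"wx":0,"wy":0,"wz":0,"tx":0,"ty":0,"tz":-0.04,"gripper":0.09},
  {"wx":0,"wy":0,"wz":0,"tx":0,"ty":0,"tz":-0.04,"gripper":0.09},
  {"wx":0,"wy":0,"wz":0,"tx":0,"ty":0,"tz":-0.02,"gripper":0.09},
  {"wx":0,"wy":0,"wz":0,"tx":0,"ty":0,"tz":0,"gripper":0.09},
  {"wx":0,"wy":0,"wz":0,"tx":0,"ty":0,"tz":0,"gripper":0.09},
  {"wx":0,"wy":0,"wz":0,"tx":0,"ty":0,"tz":0,"gripper":0.09},
])

```text
clock: 5.02
position: [0.4377, -0.2695, 0.3285]
ee_rot: [-0.001, 0.994, 0.112, -0.001]
force: [-0.8, 0.8, -0.8]
finger_gap: 0.069
finger_force: 0.0
```

```bash
python3 -c "
from h import *
dark()
print(manip.observe()['position'])
im=manip.snapshot('scene')[:,:,::-1][145:275,225:335]
cv2.imwrite('pics/s3.png',cv2.resize(im,None,fx=4.5,fy=4.5,interpolation=cv2.INTER_CUBIC))"
```

```text
dark [226.  36.] [3 5 9]
dark [162.  79.] [ 5  4 11]
dark [110. 173.] [ 6  6 29]
dark [255. 262.] [12  7 44]
dark [118. 356.] [ 5 22 67]
dark [349. 386.] [ 6  8 31]
dark [ 34. 425.] [ 4  8 26]
dark [348. 443.] [ 16  12 110]
dark [188. 450.] [10 10 78]
dark [ 34. 452.] [ 8  4 21]
[ 0.43759859 -0.2693971   0.32810581]
```

>>> step_arm([
  {"wx":0,"wy":0,"wz":0,"tx":0.0235,"ty":-0.0198,"tz":0,"gripper":0.09},
  {"wx":0,"wy":0,"wz":0,"tx":0.0235,"ty":-0.0198,"tz":0,"gripper":0.09},
  {"wx":0,"wy":0,"wz":0,"tx":0.0235,"ty":-0.0198,"tz":0,"gripper":0.09},
  {"wx":0,"wy":0,"wz":0,"tx":0.0235,"ty":-0.0198,"tz":0,"gripper":0.09},
  {"wx":0,"wy":0,"wz":0,"tx":0.0235,"ty":-0.0198,"tz":0,"gripper":0.09},
  {"wx":0,"wy":0,"wz":0,"tx":0.0235,"ty":-0.0198,"tz":0,"gripper":0.09},
  {"wx":0,"wy":0,"wz":-0.1208,"tx":0,"ty":0,"tz":0,"gripper":0.09},
  {"wx":0,"wy":0,"wz":-0.1208,"tx":0,"ty":0,"tz":0,"gripper":0.09},
  {"wx":0,"wy":0,"wz":-0.1208,"tx":0,"ty":0,"tz":0,"gripper":0.09},
  {"wx":0,"wy":0,"wz":-0.1208,"tx":0,"ty":0,"tz":0,"gripper":0.09},
  {"wx":0,"wy":0,"wz":-0.1208,"tx":0,"ty":0,"tz":0,"gripper":0.09},
  {"wx":0,"wy":0,"wz":-0.1208,"tx":0,"ty":0,"tz":0,"gripper":0.09},
  {"wx":0,"wy":0,"wz":-0.1208,"tx":0,"ty":0,"tz":0,"gripper":0.09},
  {"wx":0,"wy":0,"wz":-0.1208,"tx":0,"ty":0,"tz":0,"gripper":0.09},
  {"wx":0,"wy":0,"wz":-0.1208,"tx":0,"ty":0,"tz":0,"gripper":0.09},
  {"wx":0,"wy":0,"wz":-0.1208,"tx":0,"ty":0,"tz":0,"gripper":0.09},
  {"wx":0,"wy":0,"wz":-0.1208,"tx":0,"ty":0,"tz":0,"gripper":0.09},
  {"wx":0,"wy":0,"wz":-0.1208,"tx":0,"ty":0,"tz":0,"gripper":0.09},
  {"wx":0,"wy":0,"wz":-0.1208,"tx":0,"ty":0,"tz":0,"gripper":0.09},
  {"wx":0,"wy":0,"wz":0,"tx":0,"ty":0,"tz":0,"gripper":0.09},
])

```text
clock: 6.78
position: [0.5489, -0.1226, 0.3282]
ee_rot: [-0.001, 0.622, 0.783, -0.0]
force: [-0.3, -0.7, 0.4]
finger_gap: 0.0898
finger_force: 0.0
```

```bash
python3 -c "
from h import *
dark()
wrist('w3',[frame(O,Y,.3,X) for X in (foot(1.85),[-.056,0,.1],[0,0,.205],[0,.053,.205])])"
```

```text
dark [226.  36.] [ 3  5 10]
dark [110. 173.] [ 6  6 29]
dark [252. 261.] [11  7 34]
dark [119. 356.] [ 5 22 63]
dark [348. 386.] [ 6  7 26]
dark [ 33. 424.] [ 4  8 28]
dark [187. 449.] [10 10 75]
dark [348. 444.] [ 14  11 101]
dark [ 35. 452.] [ 8  4 22]
{'clock': np.float64(6.8333), 'q': array([-3.5600e-01,  3.6110e-01,  1.2188e+00, -1.0000e-04,  1.5641e+00,
       -5.7710e-01]), 'position': array([ 0.5489, -0.1226,  0.3284]), 'ee_rot': array([-1.100e-03,  6.248e-01,  7.808e-01, -4.000e-04]), 'force': array([-0.5563,  0.3138, -0.9655]), 'finger_gap': np.float64(0.09)}
[149. 152.]
[181. 176.]
[255. 200.]
[255. 140.]
```

View pics/w3.png

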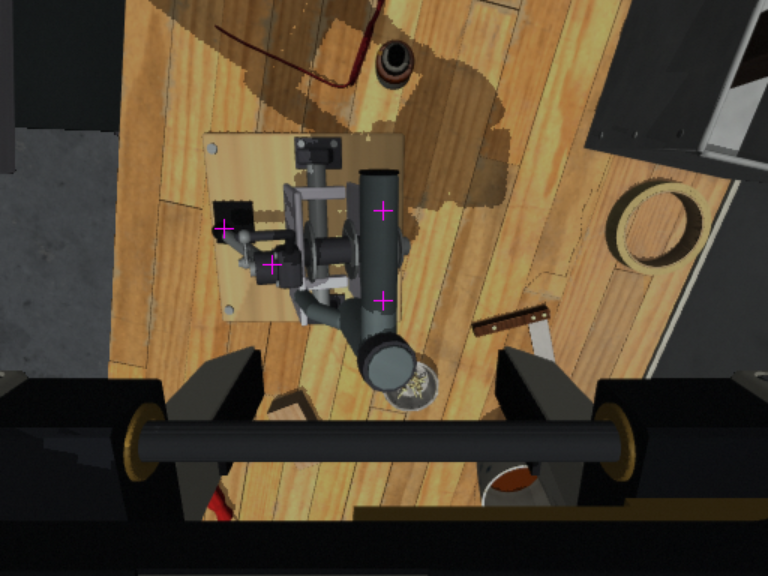

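The kickstand foot sits on the fully-down prediction (224,228). The bar's centre is at column 380, within 1 mm of the prediction and centred between the fingers. Descending to grip it.

>>> step_arm([
  {"wx":0,"wy":0,"wz":0,"tx":0.004,"ty":0,"tz":0.02,"gripper":0.09},
  {"wx":0,"wy":0,"wz":0,"tx":0,"ty":0,"tz":0.02,"gripper":0.09},
  {"wx":0,"wy":0,"wz":0,"tx":0,"ty":0,"tz":0.02,"gripper":0.09},
  {"wx":0,"wy":0,"wz":0,"tx":0,"ty":0,"tz":0.02,"gripper":0.09},
  {"wx":0,"wy":0,"wz":0,"tx":0,"ty":0,"tz":0.02,"gripper":0.09},
  {"wx":0,"wy":0,"wz":0,"tx":0,"ty":0,"tz":0.016,"gripper":0.09},
  {"wx":0,"wy":0,"wz":0,"tx":0,"ty":0,"tz":0,"gripper":0.09},
  {"wx":0,"wy":0,"wz":0,"tx":0,"ty":0,"tz":0,"gripper":0.09},
])

```text
clock: 7.55
position: [0.5479, -0.1187, 0.2131]
ee_rot: [-0.001, 0.625, 0.781, -0.0]
force: [0.8, 0.2, 0.2]
finger_gap: 0.0899
finger_force: 0.0
```

>>> step_arm([
  {"wx":0,"wy":0,"wz":0,"tx":0,"ty":0,"tz":0,"gripper":0.01},
  {"wx":0,"wy":0,"wz":0,"tx":0,"ty":0,"tz":0,"gripper":0.01},
  {"wx":0,"wy":0,"wz":0,"tx":0,"ty":0,"tz":0,"gripper":0.01},
  {"wx":0,"wy":0,"wz":0,"tx":0,"ty":0,"tz":0,"gripper":0.01},
  {"wx":0,"wy":0,"wz":0,"tx":0,"ty":0,"tz":0,"gripper":0.01},
  {"wx":0,"wy":0,"wz":0,"tx":0,"ty":0,"tz":0,"gripper":0.01},
  {"wx":0,"wy":0,"wz":0,"tx":0,"ty":0,"tz":0,"gripper":0.01},
  {"wx":0,"wy":0,"wz":0,"tx":0,"ty":0,"tz":0,"gripper":0.01},
  {"wx":0,"wy":0,"wz":0,"tx":0,"ty":0,"tz":0,"gripper":0.01},
  {"wx":0,"wy":0,"wz":0,"tx":0,"ty":0,"tz":0,"gripper":0.01},
  {"wx":0,"wy":0,"wz":0,"tx":0,"ty":0,"tz":0,"gripper":0.01},
  {"wx":0,"wy":0,"wz":0,"tx":0,"ty":0,"tz":0,"gripper":0.01},
], grip_force=25)

```text
clock: 8.55
position: [0.5475, -0.119, 0.2136]
ee_rot: [-0.001, 0.624, 0.782, -0.001]
force: [-4.3, -1.7, 2.1]
finger_gap: 0.0211
finger_force: 25.0
```

```bash
python3 -c "
from h import *
s=manip.observe();T=rot(s['ee_rot']);print({k:np.round(s[k],4) for k in ('clock','position','q','force','ft_torque','finger_gap','finger_force')})
print('tool axes',T.round(3)); g=s['position']-.0188*T[:,2]; C=R.from_euler('z',-Y).as_matrix()@(g-[*O,0]); print('grip in cradle',C.round(4),'lean',np.arctan2(C[0],C[2]-.035), np.hypot(C[0],C[2]-.035))
for l in (.225,.15,.075,0): print(l,frame(O,Y,l,[0,C[1],.205]).round(4))
"
```

```text
{'clock': np.float64(8.55), 'position': array([ 0.5475, -0.119 ,  0.2136]), 'q': array([-3.5020e-01,  4.1800e-01,  1.4448e+00, -1.0000e-03,  1.2807e+00,
       -5.7330e-01]), 'force': array([-4.2814, -1.6554,  2.1327]), 'ft_torque': array([-0.1541,  0.62  , -0.0054]), 'finger_gap': np.float64(0.0211), 'finger_force': np.float64(24.9981)}
tool axes [[-0.222  0.975 -0.002]
 [ 0.975  0.222 -0.   ]
 [ 0.    -0.002 -1.   ]]
grip in cradle [0.0581 0.0091 0.2324] lean 0.2862085626621887 0.2057978650253207
0.225 [ 0.5355 -0.1217  0.2348]
0.15 [ 0.5207 -0.1251  0.2377]
0.075 [ 0.5058 -0.1285  0.2394]
0 [ 0.4909 -0.1319  0.24  ]
```

Gripped: the gap is 21 mm and the grip radius is 0.206 m against 0.205 expected. Swinging the frame and tool rigidly about the pivot rod.

>>> step_arm([
  {"wx":-0.012,"wy":0,"wz":0,"tx":0,"ty":-0.00216,"tz":-0.0007,"gripper":0.01},
  {"wx":-0.012,"wy":0,"wz":0,"tx":0,"ty":-0.00216,"tz":-0.0007,"gripper":0.01},
  {"wx":-0.012,"wy":0,"wz":0,"tx":0,"ty":-0.00216,"tz":-0.0007,"gripper":0.01},
  {"wx":-0.012,"wy":0,"wz":0,"tx":0,"ty":-0.00216,"tz":-0.0007,"gripper":0.01},
  {"wx":-0.012,"wy":0,"wz":0,"tx":0,"ty":-0.00216,"tz":-0.0007,"gripper":0.01},
  {"wx":-0.012,"wy":0,"wz":0,"tx":0,"ty":-0.00216,"tz":-0.0007,"gripper":0.01},
  {"wx":-0.012,"wy":0,"wz":0,"tx":0,"ty":-0.00216,"tz":-0.0007,"gripper":0.01},
  {"wx":-0.012,"wy":0,"wz":0,"tx":0,"ty":-0.00216,"tz":-0.0007,"gripper":0.01},
  {"wx":-0.012,"wy":0,"wz":0,"tx":0,"ty":-0.00216,"tz":-0.0007,"gripper":0.01},
  {"wx":-0.012,"wy":0,"wz":0,"tx":0,"ty":-0.00216,"tz":-0.0007,"gripper":0.01},
  {"wx":-0.012,"wy":0,"wz":0,"tx":0,"ty":-0.00216,"tz":-0.0007,"gripper":0.01},
  {"wx":-0.012,"wy":0,"wz":0,"tx":0,"ty":-0.00216,"tz":-0.0007,"gripper":0.01},
])

```text
clock: 9.55
position: [0.5223, -0.1246, 0.2204]
ee_rot: [0.045, 0.622, 0.779, 0.057]
force: [-0.3, 1.1, -1.9]
finger_gap: 0.0211
finger_force: 25.0
```

>>> step_arm([
  {"wx":-0.012,"wy":0,"wz":0,"tx":0,"ty":-0.00216,"tz":-0.0007,"gripper":0.01},
  {"wx":-0.012,"wy":0,"wz":0,"tx":0,"ty":-0.00216,"tz":-0.0007,"gripper":0.01},
  {"wx":-0.012,"wy":0,"wz":0,"tx":0,"ty":-0.00216,"tz":-0.0007,"gripper":0.01},
  {"wx":-0.012,"wy":0,"wz":0,"tx":0,"ty":-0.00216,"tz":-0.0007,"gripper":0.01},
  {"wx":-0.012,"wy":0,"wz":0,"tx":0,"ty":-0.00216,"tz":-0.0007,"gripper":0.01},
  {"wx":-0.012,"wy":0,"wz":0,"tx":0,"ty":-0.00216,"tz":-0.0007,"gripper":0.01},
  {"wx":-0.012,"wy":0,"wz":0,"tx":0,"ty":-0.00216,"tz":-0.0007,"gripper":0.01},
  {"wx":-0.012,"wy":0,"wz":0,"tx":0,"ty":-0.00216,"tz":-0.0007,"gripper":0.01},
  {"wx":-0.012,"wy":0,"wz":0,"tx":0,"ty":-0.00216,"tz":-0.0007,"gripper":0.01},
  {"wx":-0.012,"wy":0,"wz":0,"tx":0,"ty":-0.00216,"tz":-0.0007,"gripper":0.01},
  {"wx":0,"wy":0,"wz":0,"tx":0,"ty":0,"tz":0,"gripper":0.01},
  {"wx":0,"wy":0,"wz":0,"tx":0,"ty":0,"tz":0,"gripper":0.01},
])

```text
clock: 10.55
position: [0.5004, -0.1295, 0.2232]
ee_rot: [0.082, 0.619, 0.775, 0.103]
force: [-1.0, 3.7, 2.1]
finger_gap: 0.021
finger_force: 25.0
```

```bash
cat >> h.py <<'E'
def lean():
    s=manip.observe();T=rot(s['ee_rot']);print({k:np.round(s[k],4) for k in ('clock','position','q','force','ft_torque','finger_gap','finger_force')})
    g=s['position']-.0188*T[:,2]; C=R.from_euler('z',-Y).as_matrix()@(g-[*O,0]); print('grip in cradle',C.round(4),'lean',np.arctan2(C[0],C[2]-.035), np.hypot(C[0],C[2]-.035),'tilt',np.arcsin((R.from_euler('z',-Y).as_matrix()@T[:,2])[0]))
E
python3 -c "
from h import *
lean()"
```

```text
{'clock': np.float64(10.55), 'position': array([ 0.5004, -0.1295,  0.2232]), 'q': array([-0.5118,  0.2089,  1.7534,  0.2112,  0.9915, -0.8341]), 'force': array([-0.9671,  3.6992,  2.0562]), 'ft_torque': array([0.6333, 0.3569, 0.196 ]), 'finger_gap': np.float64(0.021), 'finger_force': np.float64(24.9973)}
grip in cradle [0.0049 0.0093 0.2414] lean 0.023914095243822483 0.20643169088435365 tilt 0.26439471873725917
```

>>> step_arm([
  {"wx":-0.0095,"wy":0,"wz":0,"tx":0,"ty":-0.0017,"tz":-0.00055,"gripper":0.01},
  {"wx":-0.0095,"wy":0,"wz":0,"tx":0,"ty":-0.0017,"tz":-0.00055,"gripper":0.01},
  {"wx":-0.0095,"wy":0,"wz":0,"tx":0,"ty":-0.0017,"tz":-0.00055,"gripper":0.01},
  {"wx":0,"wy":0,"wz":0,"tx":0,"ty":0,"tz":0,"gripper":0.01},
  {"wx":0,"wy":0,"wz":0,"tx":0,"ty":0,"tz":0,"gripper":0.01},
  {"wx":0,"wy":0,"wz":0,"tx":0,"ty":0,"tz":0,"gripper":0.01},
  {"wx":0,"wy":0,"wz":0,"tx":0,"ty":0,"tz":0,"gripper":0.01},
  {"wx":0,"wy":0,"wz":0,"tx":0,"ty":0,"tz":0,"gripper":0.01},
])

```text
clock: 11.22
position: [0.4954, -0.1307, 0.2235]
ee_rot: [0.091, 0.617, 0.773, 0.114]
force: [-1.7, 5.5, 4.2]
finger_gap: 0.0214
finger_force: 25.0
```

```bash
python3 -c "
from h import *
lean(); dark()
a=manip.snapshot('scene')[:,:,::-1][145:275,225:335].copy()
a=cv2.resize(a,None,fx=4.5,fy=4.5,interpolation=cv2.INTER_CUBIC)
for l,col in ((0,(255,0,255)),(.05,(0,255,0))):
  for X in (foot(1.85),[0,-.049,.225],[0,.07,.205],[0,0,.205]):
    v=((proj('scene',frame(O,Y,l,X))-[225,145])*4.5).round().astype(int); cv2.drawMarker(a,tuple(map(int,v)),col,cv2.MARKER_CROSS,14,1)
    if l==0: print(v)
cv2.imwrite('pics/s4.png',a)"
```

```text
{'clock': np.float64(11.2167), 'position': array([ 0.4954, -0.1307,  0.2235]), 'q': array([-0.5337,  0.1897,  1.7853,  0.244 ,  0.9648, -0.8764]), 'force': array([-1.6719,  5.4594,  4.1787]), 'ft_torque': array([0.716 , 0.3166, 0.1934]), 'finger_gap': np.float64(0.0214), 'finger_force': np.float64(24.9984)}
grip in cradle [-0.0007  0.0093  0.2415] lean -0.003592533842053055 0.20646121506718354 tilt 0.29316227845088083
dark [333.  77.] [ 54  30 404]
dark [215.  58.] [14 11 74]
dark [247.  88.] [ 6  4 11]
dark [198. 185.] [ 7  7 31]
dark [297. 285.] [10  7 32]
dark [120. 353.] [ 5 23 59]
dark [ 34. 425.] [ 4  8 25]
dark [348. 440.] [ 15  15 127]
dark [189. 450.] [ 9 10 65]
dark [ 34. 453.] [ 8  4 20]
[350 425]
[276  62]
[201 183]
[246 126]
```

View pics/s4.png

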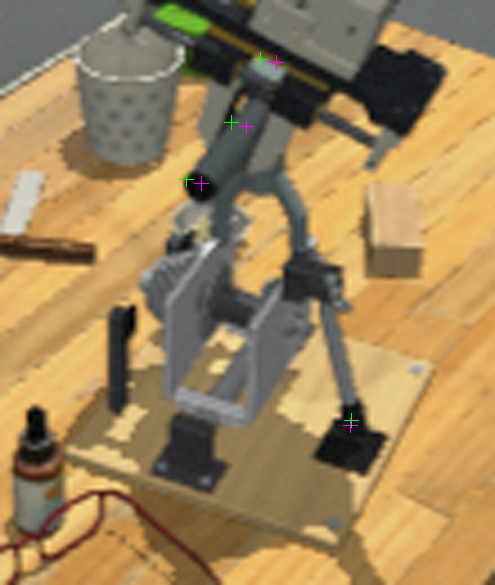

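The frame looks upright: the bar's end cap is at (198,185) against (201,183) predicted, and the foot hangs just over the black pad with the stand fully down. I'll check the lean from how far the end cap has shifted.

```bash
python3 -c "
from h import *
from scipy.optimize import least_squares as ls
f=lambda l,y:(proj('scene',frame(O,Y,l,[0,y,.205]))-[225,145])*4.5
r=ls(lambda p:f(p[0],p[1])-[110,173],[.3,.07]).x; q=ls(lambda p:f(p[0],p[1])-[198,185],[0,.07]).x; print(r,q, 'diff',r-q)
lean()"
```

```text
[0.29409594 0.07286438] [0.00500943 0.07237852] diff [0.2890865  0.00048586]
{'clock': np.float64(11.3167), 'position': array([ 0.4954, -0.1307,  0.2235]), 'q': array([-0.5337,  0.1897,  1.7852,  0.244 ,  0.9648, -0.8764]), 'force': array([-2.286 ,  4.8868,  4.3508]), 'ft_torque': array([0.7195, 0.318 , 0.2279]), 'finger_gap': np.float64(0.0215), 'finger_force': np.float64(24.9984)}
grip in cradle [-0.0007  0.0093  0.2415] lean -0.003434891872983733 0.20647508646707788 tilt 0.2932102558823044
```

All estimates agree that it's upright to within about 0.01 rad. Handing in while still holding.

```bash
python3 -c "
from h import *
print(manip.job_done())"
```

```text
the job is handed in; nothing more can be done
None
```

The kickstand was flipped fully down while the frame still leaned; the frame was then gripped near mid-crossbar, brought upright (to within about 0.01 rad) and handed in still held at 25 N after about 11 s, with the spectacles, dish, offcut and bottle never touched.

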